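# Swap the tub at the back of the bottle station

### The arm

A 6-joint arm with a two-finger parallel gripper is mounted at the origin on a cart in front of the work surface, level with it; the furniture and walls round the work are solid. World frame = base frame: x ahead of the robot, y to its left, z up, the work surface at z = 0. Lengths are in m, angles in rad, forces in N, time in s.
With the tool pointing down it reaches from about 0.325 to 0.875 m from the base axis. Payload 4.4 kg.
Tool frame: the origin (TCP) lies between the finger pads; the fingertips stand 17 mm ahead of it and the grasp point (between the pads) lies 2 mm behind it; z points along the fingers, y is the line along which they close (so a half turn about z gives the same grasp; the last joint's range is limited). The gripper opens to 85 mm and grips with 20 to 120 N. Pads are 22 mm wide; open, the fingers measure 114 mm over their backs; the gripper's body (76 mm by 85 mm) begins 54 mm behind the grasp point. The pads swing forward as they close: fully open they stand 13 mm farther back than shut.
Start: joints at [-1.308, 0.207, 1.542, -0, 1.393, -0.15], TCP at [0.231, -0.526, 0.248] pointing down, gripper open.
Joint ranges: [-2.73, 2.73], [-0.86, 2.22], [0.23, 2.46], [-1.11, 4.25], [0.08, 2.63], [-2.82, 2.82]. Speed limits (rad/s): [2.79, 2.79, 3.14, 3.14, 3.14, 3.14].

### API

Orientations are given as a rotation vector (axis times angle).
In Python, from workcell import manip gives the robot as it stands.
- The arm moves only by the tool arm_command, never from a script. Its argument "targets" is text: rows parted by semicolons, each of 7 numbers parted by spaces: the opening, from -1 (shut) to 1 (fully open), then the shift along the tool's x, y, z each as a share of 1 m, from -1 to 1, then the turn, a rotation vector about the tool's x, y, z each as a share of 90 degrees, from -1 to 1. In form: hand tx ty tz rx ry rz; .... A call has 1 to 20 rows; each row is the pose to reach, as a shift and turn from the pose commanded when the call began, along the tool's axes at that moment; what a row does not reach only later rows make up. A row lasts 1/8 s, in which the tool goes at most 62.5 mm and 10.7 degrees, less where a joint would pass 70% of its speed; a pose out of reach is approached as far as the arm can. A call with a number of a shift or a turn outside -1 to 1 is refused whole. A call with a gripper value outside its range is refused whole. The fingers move at their own pace and stop on an object; "squeeze" is the grip in N (left out, the last holds). Time passes only in rows, so rows that repeat a pose let the fingers close. It gives the time, the measured TCP pose, the force, the opening and the grip force at its end, in the units of the state.
- manip.state(): the state, without advancing time (a new reading comes with each control period).
- manip.grab_frame(name): name is "scene" or "side" or "wrist"; returns the picture (420x560x3 uint8, red, green, blue); there is no depth.
- manip.camera_model(name): a dict with "intrinsics" (3x3 intrinsics, pixels), "rvec" (rotation vector, rad) and "tvec" (3), from world to camera coordinates, as OpenCV has them. Camera axes: x right, y down, z forward; pixel columns grow to the right and rows downward; lengths in m; the calibration is good to about 2 mm. The wrist camera is an equidistant fisheye: a pixel r from the principal point sees the ray r / f radians off the axis. A picture is of the moment at which its call begins: read the wrist's pose just before it. camera_model takes no time and is no camera call; for the wrist camera it gives the pose at the moment of the call.
- manip.close_job(): hands the job in; it is judged then, once.
Trained networks look in the newest picture that a camera, given by its name, has taken for a name from the list of things; names that differ only in an ending like _2 or _b are one class to them, and where a whole thing is asked for, a point or a joint stands for the part that bears it (a point fixed in the world has none). Each returns a list of dicts, best first, with "score" (0 to 1); they miss things now and then, are a little off and sometimes report something else, mostly with a low value. They report only what shows in the picture. A call takes as long as a camera call. They do not tell look-alikes from the thing itself.
- manip.regions_of(camera, name): "mask" (420x560 bool, what is visible of it) and "at" ([column, row] in pixels, amid what is visible of it).
- manip.pinpoint(camera, name): "at" ([column, row] in pixels: a listed point, or the origin of a listed thing).
The state is a dict: "time": time; "joint_positions": joint angles; "qd": joint speeds; "joint_torque": joint torques, N m; "position": TCP position; "ee_rot": TCP orientation; "wrist_force": force on the tool from outside, world axes, zero at the start; "torque": the same for the moment, N m; "width": finger opening in m; "grip_force": force on a finger pad.
Only numpy, scipy, OpenCV 4.12 (cv2) and the standard library are available. Lean on these libraries where they do the work, as an engineer would, in place of code of your own. Each camera call takes 0.05 s, during which the arm holds its last target. There are 200 camera calls.

### The job

The larger tub at the back of the bottle station is empty and is to be replaced by the smaller tub that waits on the side tray. First stand the two bottles that block it on the side tray, then take the larger tub out to the side tray, and set the smaller tub in the middle of the tub seat. Finally put each bottle back in its own drip saucer (the large bottle in the large saucer, the small one in the small saucer) and leave the larger tub on the tray; everything stays upright.

Things in the scene. Friction and masses are not known exactly. Their poses are not given: they have to be found in the camera images.
- bottle_large: glass reagent bottle with screw cap, the larger of two: body 68 mm diameter up to 73 mm above its foot, then a sloping shoulder, cap 36 mm diameter from 112 to 140 mm; 0.18 to 0.35 kg, rigid, cap does not turn. Easiest taken by the cap from above. Origin: centre of the underside, z up along the bottle. Starts in the large saucer.
- bottle_small: glass reagent bottle with screw cap, the smaller of two: body 56 mm diameter up to 53 mm above its foot, then a sloping shoulder, cap 36 mm diameter from 77 to 105 mm; 0.1 to 0.2 kg, rigid, cap does not turn. Easiest taken by the cap from above. Origin: centre of the underside, z up along the bottle. Starts in the small saucer.
- tub_small: low round screw-top tub, the smaller of two: lid 54 mm diameter from 32 to 48 mm above its foot, body 51 mm diameter below that; 48 mm high, about 0.1 kg. Starts anywhere on the side tray. Origin: centre of the underside, z up.
- tub_large: low round screw-top tub, the larger of two: lid 60 mm diameter from 36 to 52 mm above its foot, body 57 mm diameter below that; 52 mm high, about 0.08 kg. Starts in the tub seat, behind and between the two bottles, with no room for fingers until both bottles are away. Origin: centre of the underside, z up.
- station: bottle station, fixed to the worktop: white plastic base 150 mm deep (x) by 250 mm wide (y), 6 mm thick with an 11 mm high rim, and a steel rail 60 mm high along its back, 66 mm behind its centre (its +x side). Carries the two saucers side by side (centres 68 mm either side of its middle, in either order) and the tub seat (22 mm towards +x of its middle). Origin: centre of the underside on the worktop; +x away from the robot at yaw 0.
- saucer_large: grey round drip saucer, fixed to the station, the larger of two: floor 2 mm thick and 72 mm across inside, flaring to 80 mm across at its 8 mm high rim; home of the large bottle. Origin: centre of its underside (6 mm above the worktop); the bottle's foot rests 2 mm above this.
- saucer_small: grey round drip saucer, fixed to the station, the smaller of two: floor 2 mm thick and 60 mm across inside, flaring to 72 mm across at its 8 mm high rim; home of the small bottle. Origin: centre of its underside (6 mm above the worktop); the bottle's foot rests 2 mm above this.
- tub_seat: grey round pad, 64 mm across and 2 mm thick, fixed on the station, with a 10 mm high horseshoe lip of 34 mm inner radius round its far (+x) side, open towards the robot; a tub stands on the pad within the lip. Origin: centre of its underside (6 mm above the worktop); a tub's foot rests 2 mm above this. Axes as the station's.
- side_tray: flat steel tray, fixed to the worktop: 220 mm (x) by 250 mm (y), floor 3 mm thick, rim 17 mm high and 3 mm thick. Things may be set anywhere on its floor. Origin: centre of its underside on the worktop.
Things that resemble listed ones, but are neither listed nor needed, are in the scene too. What is shaped like the tub_large but yellow is not meant.

How it is judged:
On the way, in this order (a step that is already met when the one before it is completed fails the run):
1. both bottles stand upright on the side tray (x of bottle_large in the frame of side_tray between -0.105 and 0.105 m and y of bottle_large in the frame of side_tray between -0.12 and 0.12 m and z of bottle_large in the frame of side_tray between -0.002 and 0.008 m and angle between each of bottle_large, bottle_small's own z axis and vertical below 0.08 rad and x of bottle_small in the frame of side_tray between -0.105 and 0.105 m and y of bottle_small in the frame of side_tray between -0.12 and 0.12 m and z of bottle_small in the frame of side_tray between -0.002 and 0.008 m), for 0.2 s.
2. the larger tub stands on the side tray too, the bottles still there (all of step 1 and x of tub_large in the frame of side_tray between -0.105 and 0.105 m and y of tub_large in the frame of side_tray between -0.12 and 0.12 m and z of tub_large in the frame of side_tray between -0.002 and 0.008 m and angle between tub_large's own z axis and vertical below 0.08 rad), for 0.2 s.
3. the smaller tub stands in the tub seat (horizontal distance between tub_small and tub_seat below 0.01 m and z of tub_small in the frame of tub_seat between -0.002 and 0.006 m and angle between tub_small's own z axis and vertical below 0.08 rad), for 0.2 s.
At the end, for the whole second after the job is handed in: Each bottle stands upright on the floor of its own saucer (centre within 10 mm), the smaller tub stands upright on the pad of the tub seat (centre within 10 mm), the larger tub stands upright on the floor of the side tray; all released and at rest (all of step 3 and horizontal distance between bottle_large and saucer_large below 0.01 m and z of bottle_large in the frame of saucer_large between -0.002 and 0.006 m and angle between each of bottle_large, bottle_small, tub_large's own z axis and vertical below 0.08 rad and horizontal distance between bottle_small and saucer_small below 0.01 m and z of bottle_small in the frame of saucer_small between -0.002 and 0.006 m and x of tub_large in the frame of side_tray between -0.105 and 0.105 m and y of tub_large in the frame of side_tray between -0.12 and 0.12 m and z of tub_large in the frame of side_tray between -0.002 and 0.008 m and linear speed of each of bottle_large, bottle_small, tub_large, tub_small below 0.02 m/s); the robot touches nothing.
It fails at once if a bottle or tub is tipped over (more than about 35 degrees) (angle between any of bottle_large, bottle_small, tub_small, tub_large's own z axis and vertical above 0.6 rad).
It also fails if it takes over 134 s, if anything falls off the work surface, if the arm or the gripper's body presses on something with over 40 N, if the wrist force passes 120 N, or if a joint passes its speed limit or range.

## Working session

There is one attempt and no reset: what is moved stays moved. The work goes in short steps, Python scripts to look and compute and a tool call to move; the robot and the scene stay as the last step left them, time stands still between calls to the robot, and variables do not carry over. Pictures are saved under pics/ and viewed, at most 14 in all, crops included, and the job is handed in when it is done.

Besides the shell and the picture viewer there is one more tool, called after "Request:" by a JSON object that holds its "method" and its "body". arm_command: Moves the arm, as the interface text tells. Shift numbers are shares of 1 m and turn numbers shares of 90 degrees, none past 1 either way. Its arguments: {"type":"object","properties":{"targets":{"type":"string"},"squeeze":{"type":"number"}},"required":["targets"]}

```bash
mkdir -p pics
cat > h.py <<'E'
import numpy as np, cv2
from workcell import manip as m
from scipy.spatial.transform import Rotation as R
def save(n,f): cv2.imwrite('pics/'+f,cv2.cvtColor(np.asarray(n),cv2.COLOR_RGB2BGR))
def ray(c,px):
    M=m.camera_model(c);K=np.array(M['intrinsics']);Rm=R.from_rotvec(np.ravel(M['rvec'])).as_matrix();t=np.ravel(M['tvec'])
    u=(px[0]-K[0,2])/K[0,0];v=(px[1]-K[1,2])/K[1,1]
    if c=='wrist':
        r=np.hypot(u,v);s=np.sin(r)/r if r>1e-9 else 1;d=np.array([u*s,v*s,np.cos(r)])
    else: d=np.array([u,v,1.])
    return -Rm.T@t,Rm.T@d
def onz(c,px,z):
    o,d=ray(c,px);return (o+d*(z-o[2])/d[2]).round(4)
E
python3 - <<'E'
from h import *
s=m.state();print(s['time'],s['position'],s['ee_rot'],s['width'])
a=m.grab_frame('scene');b=m.grab_frame('side')
save(a,'scene.png');save(b,'side.png')
Z=dict(bottle_large=.008,bottle_small=.008,tub_large=.008,tub_small=.003,station=0,saucer_large=.006,saucer_small=.006,tub_seat=.006,side_tray=0)
for c in('scene','side'):
  for n,z in Z.items():
    for q in m.pinpoint(c,n)[:3]: print(c,n,round(q['score'],2),np.round(q['at']),onz(c,q['at'],z))
E
```

```text
0.0 [ 0.23098968 -0.52577273  0.24711109] [-3.07232774e+00 -6.44902526e-01  1.94895980e-04] 0.08534640874620612
scene bottle_large 0.64 [273. 235.] [ 0.5044 -0.0055  0.008 ]
scene bottle_small 0.95 [308. 216.] [ 0.5211 -0.1391  0.008 ]
scene bottle_small 0.68 [310. 218.] [ 0.511  -0.1369  0.008 ]
scene tub_large 0.91 [288. 223.] [ 0.5282 -0.0714  0.008 ]
scene tub_large 0.81 [422. 199.] [ 0.3921 -0.4713  0.008 ]
scene tub_large 0.8 [263. 203.] [ 0.6554 -0.0725  0.008 ]
scene tub_small 0.89 [151. 262.] [0.5993 0.3021 0.003 ]
scene station 0.83 [289. 228.] [ 0.5164 -0.0684  0.    ]
scene station 0.47 [169. 265.] [0.5646 0.2675 0.    ]
scene saucer_large 0.51 [273. 236.] [ 0.5046 -0.0052  0.006 ]
scene saucer_large 0.48 [288. 222.] [ 0.5321 -0.0749  0.006 ]
scene saucer_small 0.62 [308. 215.] [ 0.5266 -0.1416  0.006 ]
scene tub_seat 0.39 [290. 222.] [ 0.5283 -0.0784  0.006 ]
scene side_tray 0.96 [172. 266.] [0.5546 0.2633 0.    ]
scene side_tray 0.55 [272. 235.] [ 0.5155 -0.0089  0.    ]
side bottle_small 0.79 [292. 209.] [ 0.5309 -0.1399  0.008 ]
side tub_large 0.69 [250. 221.] [ 0.6609 -0.063   0.008 ]
side tub_large 0.62 [291. 220.] [ 0.5358 -0.0634  0.008 ]
side tub_large 0.54 [320. 174.] [ 0.4129 -0.4272  0.008 ]
side tub_small 0.88 [273. 296.] [0.5942 0.3149 0.003 ]
side saucer_large 0.66 [298. 229.] [ 0.5174 -0.0115  0.006 ]
side tub_seat 0.56 [294. 217.] [ 0.5263 -0.0889  0.006 ]
side side_tray 0.82 [291. 285.] [0.5493 0.2657 0.    ]
side side_tray 0.2 [295. 226.] [ 0.5253 -0.0412  0.    ]
```

View pics/scene.png

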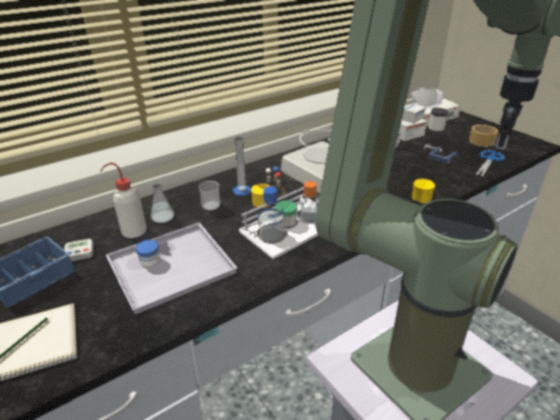

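View pics/side.png

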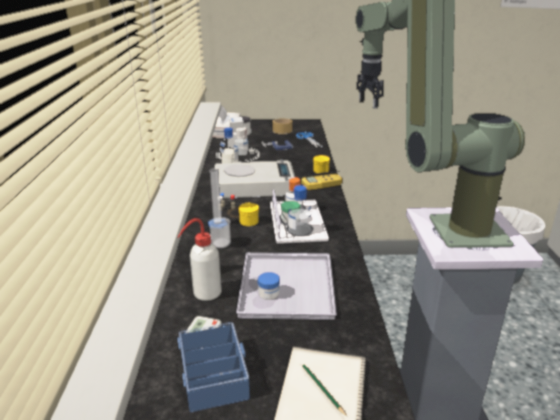

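The scene view shows the tray with the blue-lidded small tub at (148,252). The station holds the large bottle at (270,222), the green tub at (288,212) and the orange-capped small bottle at (310,195). The yellow look-alike tubs are at (259,195) and (424,190), so I choose the green one. The side view agrees: green tub at (290,210), small tub at (268,285). Next I move above the station for a close look.

Request:
{"method": "arm_command", "body": {"targets": "1 0.206 -0.158 -0.08 0 0 0.132; 1 0.206 -0.158 -0.08 0 0 0.132;1 0.206 -0.158 -0.08 0 0 0.132;1 0.206 -0.158 -0.08 0 0 0.132;1 0.412 -0.317 -0.08 0 0 0.263;1 0.412 -0.317 -0.08 0 0 0.263;1 0.412 -0.317 -0.08 0 0 0.263;1 0.412 -0.317 -0.08 0 0 0.263;1 0.412 -0.317 -0.08 0 0 0.263;1 0.412 -0.317 -0.08 0 0 0.263"}}

```text
time: 2.25
position: [0.4817, -0.0683, 0.3284]
ee_rot: [-3.141, -0.009, -0.001]
wrist_force: [0.4, 0.4, -0.5]
width: 0.0854
grip_force: 0.0
```

```bash
cat > look.py <<'E'
from h import *
import sys
Z=dict(bottle_large=.008,bottle_small=.008,tub_large=.008,tub_small=.003,station=0,saucer_large=.006,saucer_small=.006,tub_seat=.006,side_tray=0)
s=m.state();print(round(s['time'],2),s['position'].round(4) if hasattr(s['position'],'round') else s['position'],s['ee_rot'],s['width'])
a=m.grab_frame('wrist');save(a,sys.argv[1])
print(ray('wrist',(280,210)))
for n in sys.argv[2:]:
    for q in m.pinpoint('wrist',n)[:3]: print(n,round(q['score'],2),np.round(q['at']),onz('wrist',q['at'],Z[n]))
E
python3 look.py w1.png bottle_large bottle_small tub_large station saucer_large saucer_small tub_seat
```

```text
2.25 [ 0.4817 -0.0683  0.3284] [-3.14129813e+00 -8.81006737e-03 -5.82406669e-04] 0.08542530161745913
(array([ 0.55294527, -0.07024731,  0.4540976 ]), array([-0.29010003, -0.02322839, -0.95671439]))
bottle_large 0.86 [225. 146.] [ 0.5098 -0.005   0.008 ]
bottle_small 0.6 [329. 144.] [ 0.5117 -0.1503  0.008 ]
tub_large 0.98 [504. 218.] [ 0.4005 -0.4768  0.008 ]
tub_large 0.62 [274. 126.] [ 0.5369 -0.0739  0.008 ]
station 0.73 [278. 142.] [ 0.5133 -0.0796  0.    ]
saucer_large 0.18 [226. 147.] [ 0.5072 -0.0084  0.006 ]
```

View pics/w1.png

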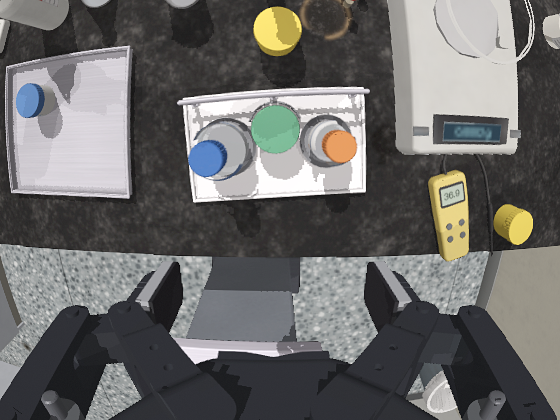

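The wrist view shows the station clearly: blue cap at (207,158), orange cap at (340,146), green tub at (275,128). The small tub with the blue lid is at (30,100) on the tray. Yellow look-alikes are at (277,30) and (513,225).

Run:
```python
from h import *
im=cv2.imread('pics/w1.png');h=cv2.cvtColor(im,cv2.COLOR_BGR2HSV)
def blob(lo,hi,x0,x1,y0,y1):
    k=cv2.inRange(h,lo,hi);k2=np.zeros_like(k);k2[y0:y1,x0:x1]=k[y0:y1,x0:x1]
    n,l,s,c=cv2.connectedComponentsWithStats(k2);i=1+s[1:,4].argmax();return c[i],s[i]
for n,lo,hi,b,z in[('L',(95,120,60),(125,255,255),(180,250,130,190),.148),('S',(5,130,80),(18,255,255),(310,370,120,175),.113),('T',(50,50,50),(90,255,255),(240,310,90,160),.060),('ts',(95,120,60),(125,255,255),(5,60,70,130),.051)]:
    c,s=blob(lo,hi,*b);print(n,c.round(1),s,onz('wrist',c,z))
for p,z in[((195,202),.011),((365,193),.011),((182,102),.06),((367,92),.06),((130,196),.017),((130,46),.017),((13,190),.017),((8,65),.017)]: print(p,onz('wrist',p,z))
```

```text
L [207.3 157.8] [ 188  140   39   37 1073] [ 0.512  -0.0096  0.148 ]
S [339.  145.8] [322 130  35  33 873] [ 0.5201 -0.1427  0.113 ]
T [274.9 128.8] [ 251  105   49   48 1827] [ 0.5348 -0.0749  0.06  ]
ts [ 35.6 100.2] [ 17  84  27  34 237] [0.5998 0.2783 0.051 ]
(195, 202) [0.4303 0.0399 0.011 ]
(365, 193) [ 0.4435 -0.2052  0.011 ]
(182, 102) [0.5709 0.0385 0.06  ]
(367, 92) [ 0.5833 -0.1876  0.06  ]
(130, 196) [0.4418 0.1395 0.017 ]
(130, 46) [0.661  0.1284 0.017 ]
(13, 190) [0.4569 0.3872 0.017 ]
(8, 65) [0.6765 0.3763 0.017 ]
```

Request:
{"method": "arm_command", "body": {"targets": "1 0.03 -0.058 0.10 0 0 0;1 0.03 -0.058 0.10 0 0 0;1 0.03 -0.058 0.14 0 0 0;1 0.03 -0.058 0.165 0 0 0;1 0.03 -0.058 0.19 0 0 0;1 0.03 -0.058 0.19 0 0 0;1 0.03 -0.058 0.19 0 0 0;-1 0.03 -0.058 0.19 0 0 0;-1 0.03 -0.058 0.19 0 0 0;-1 0.03 -0.058 0.19 0 0 0;-1 0.03 -0.058 0.19 0 0 0;-1 0.03 -0.058 0.19 0 0 0;-1 0.03 -0.058 0.19 0 0 0;-1 0.03 -0.058 0.19 0 0 0", "squeeze": 50}}

```text
time: 4.4
position: [0.5117, -0.0124, 0.1391]
ee_rot: [-3.141, -0.001, -0.003]
wrist_force: [0.3, 2.3, 5.1]
width: 0.0342
grip_force: 50.2
```

Run:
```python
from h import *
# landmarks: scene/side foot pixels of background things, small tub lid
for c,p,z in[('scene',(132,233),0),('scene',(163,219),0),('scene',(210,207),0),('side',(206,293),0),('side',(220,243),0),('scene',(147,247),.051),('side',(268,281),.051),('scene',(241,190),0)]: print(c,p,onz(c,p,z))
print(m.state()['position'])
```

```text
scene (132, 233) [0.7483 0.297  0.    ]
scene (163, 219) [0.7617 0.201  0.    ]
scene (210, 207) [0.7383 0.0621 0.    ]
side (206, 293) [0.7577 0.2945 0.    ]
side (220, 243) [0.7444 0.0563 0.    ]
scene (147, 247) [0.5982 0.3033 0.051 ]
side (268, 281) [0.6053 0.32   0.051 ]
scene (241, 190) [ 0.7678 -0.063   0.    ]
[ 0.51165807 -0.01239667  0.13914642]
```

Request:
{"method": "arm_command", "body": {"targets": "-1 0 0 -0.04 0 0 0;-1 0 0 -0.08 0 0 0;-1 -0.022 -0.05 -0.08 0 0 0;-1 -0.022 -0.10 -0.08 0 0 0;-1 -0.022 -0.15 -0.08 0 0 0;-1 -0.022 -0.20 -0.08 0 0 0;-1 -0.022 -0.212 -0.08 0 0 0;-1 -0.022 -0.212 -0.06 0 0 0;-1 -0.022 -0.212 -0.03 0 0 0;-1 -0.022 -0.212 -0.01 0 0 0;-1 -0.022 -0.212 0 0 0 0;-1 -0.022 -0.212 0.002 0 0 0;-1 -0.022 -0.212 0.004 0 0 0;-1 -0.022 -0.212 0.004 0 0 0"}}

```text
time: 6.15
position: [0.4894, 0.1995, 0.135]
ee_rot: [-3.141, -0.001, -0.002]
wrist_force: [0.1, -0.4, -1.4]
width: 0.0345
grip_force: 51.5
```

Request:
{"method": "arm_command", "body": {"targets": "-1 0 0 0.001 0 0 0;0.2 0 0 0.001 0 0 0;1 0 0 0.001 0 0 0;1 0 0 0.001 0 0 0;1 0 0 -0.04 0 0 0;1 0 0 -0.09 0 0 0;1 0.031 0.06 -0.10 0 0 0;1 0.031 0.12 -0.10 0 0 0;1 0.031 0.18 -0.10 0 0 0;1 0.031 0.24 -0.10 0 0 0;1 0.031 0.30 -0.10 0 0 0;1 0.031 0.342 -0.10 0 0 0;1 0.031 0.342 -0.06 0 0 0;1 0.031 0.342 -0.02 0 0 0;1 0.031 0.342 0.02 0 0 0;1 0.031 0.342 0.034 0 0 0;1 0.031 0.342 0.034 0 0 0;-1 0.031 0.342 0.034 0 0 0;-1 0.031 0.342 0.034 0 0 0;-1 0.031 0.342 0.034 0 0 0"}}

```text
time: 8.65
position: [0.521, -0.1427, 0.1017]
ee_rot: [3.141, 0.001, 0.004]
wrist_force: [0.6, 0.6, 4.8]
width: 0.0341
grip_force: 49.3
```

Request:
{"method": "arm_command", "body": {"targets": "-1 0 0 0 0 0 0;-1 0 0 0 0 0 0;-1 0 0 0 0 0 0;-1 0 0 0 0 0 0"}}

```text
time: 9.15
position: [0.5211, -0.1427, 0.1018]
ee_rot: [3.141, 0.001, 0.004]
wrist_force: [0.4, 1.6, 6.2]
width: 0.0338
grip_force: 49.7
```

Request:
{"method": "arm_command", "body": {"targets": "-1 0 0 -0.05 0 0 0;-1 0 0 -0.11 0 0 0;-1 0 0 -0.165 0 0 0;-1 -0.031 -0.06 -0.165 0 0 0;-1 -0.031 -0.12 -0.165 0 0 0;-1 -0.031 -0.18 -0.165 0 0 0;-1 -0.031 -0.24 -0.165 0 0 0;-1 -0.031 -0.30 -0.165 0 0 0;-1 -0.031 -0.36 -0.165 0 0 0;-1 -0.031 -0.42 -0.165 0 0 0;-1 -0.031 -0.453 -0.165 0 0 0;-1 -0.031 -0.453 -0.165 0 0 0;-1 -0.031 -0.453 -0.11 0 0 0;-1 -0.031 -0.453 -0.06 0 0 0;-1 -0.031 -0.453 -0.02 0 0 0;-1 -0.031 -0.453 0 0 0 0;-1 -0.031 -0.453 0.003 0 0 0;-1 -0.031 -0.453 0.005 0 0 0;-1 -0.031 -0.453 0.005 0 0 0"}}

```text
time: 11.52
position: [0.4892, 0.3097, 0.0961]
ee_rot: [3.141, 0.0, 0.002]
wrist_force: [-1.7, -0.5, 1.8]
width: 0.0337
grip_force: 50.4
```

Request:
{"method": "arm_command", "body": {"targets": "0.2 0 0 0 0 0 0;1 0 0 0 0 0 0;1 0 0 0 0 0 0;1 0 0 -0.06 0 0 0;1 0 0 -0.12 0 0 0;1 0 0 -0.18 0 0 0;1 0 0.05 -0.23 0 0 0;1 0 0.1 -0.23 0 0 0;1 0 0.1 -0.23 0 0 0;1 0 0.1 -0.23 0 0 0"}}

```text
time: 12.78
position: [0.4886, 0.2105, 0.3249]
ee_rot: [-3.141, -0.0, 0.001]
wrist_force: [-0.0, -0.6, -0.4]
width: 0.0852
grip_force: 0.0
```

```bash
python3 look.py w2.png tub_small bottle_large bottle_small side_tray
```

```text
12.78 [0.4886 0.2105 0.3249] [-3.14102147e+00 -1.60616772e-04  8.54510439e-04] 0.08516198112106645
(array([0.56035306, 0.2101372 , 0.45038147]), array([-0.29101516, -0.02180824, -0.95646985]))
tub_small 0.65 [206.  85.] [0.6019 0.3016 0.003 ]
bottle_large 0.97 [277. 166.] [0.4886 0.2047 0.008 ]
bottle_small 0.67 [204. 167.] [0.4883 0.3061 0.008 ]
side_tray 0.94 [229. 117.] [0.5561 0.2708 0.    ]
```

View pics/w2.png

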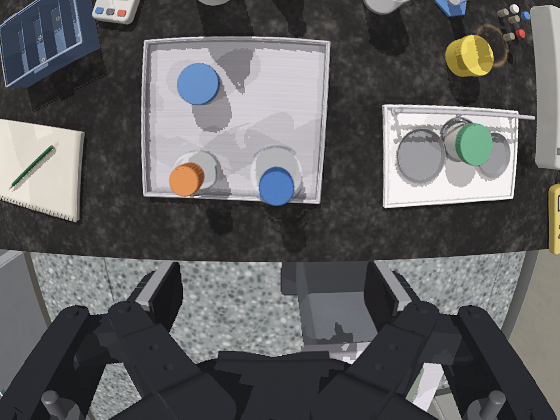

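The tray now shows orange (187,180) and blue (276,186) bottles standing, and the small tub at (198,84). The station shows the empty saucers at (420,157), the larger, and (492,155), with the green tub at (474,145). I'll move over the station and measure it.

Request:
{"method": "arm_command", "body": {"targets": "1 0.01 0.07 0 0 0 0;1 0.01 0.14 0 0 0 0;1 0.01 0.21 0 0 0 0;1 0.01 0.285 0.06 0 0 0;1 0.01 0.285 0.06 0 0 0;1 0.01 0.285 0.06 0 0 0;1 0.01 0.285 0.06 0 0 0"}}

```text
time: 13.9
position: [0.4993, -0.0739, 0.2654]
ee_rot: [-3.141, -0.002, 0.0]
wrist_force: [0.1, 0.4, 1.0]
width: 0.0856
grip_force: 0.0
```

```bash
python3 look.py w3.png saucer_large saucer_small tub_large station tub_seat; python3 -c "
from h import *
im=cv2.imread('pics/w3.png')[20:320,80:480]
cv2.imwrite('pics/w3c.png',cv2.resize(im,None,fx=2,fy=2))"
```

```text
13.9 [ 0.4993 -0.0739  0.2654] [-3.14088811e+00 -1.66207806e-03  7.62910885e-06] 0.08558829658063599
(array([ 0.57123737, -0.07436145,  0.39189738]), array([-0.28875051, -0.02218786, -0.95714724]))
saucer_large 0.57 [219. 164.] [ 0.5123 -0.0087  0.006 ]
saucer_small 0.96 [326. 158.] [ 0.5208 -0.1382  0.006 ]
saucer_small 0.58 [268. 142.] [ 0.5385 -0.0683  0.006 ]
tub_large 0.85 [271.  41.] [ 0.6606 -0.0715  0.008 ]
tub_large 0.84 [522. 238.] [ 0.4093 -0.4758  0.008 ]
tub_large 0.75 [268. 144.] [ 0.537  -0.0683  0.008 ]
station 0.93 [275. 160.] [ 0.5167 -0.0766  0.    ]
```

View pics/w3c.png

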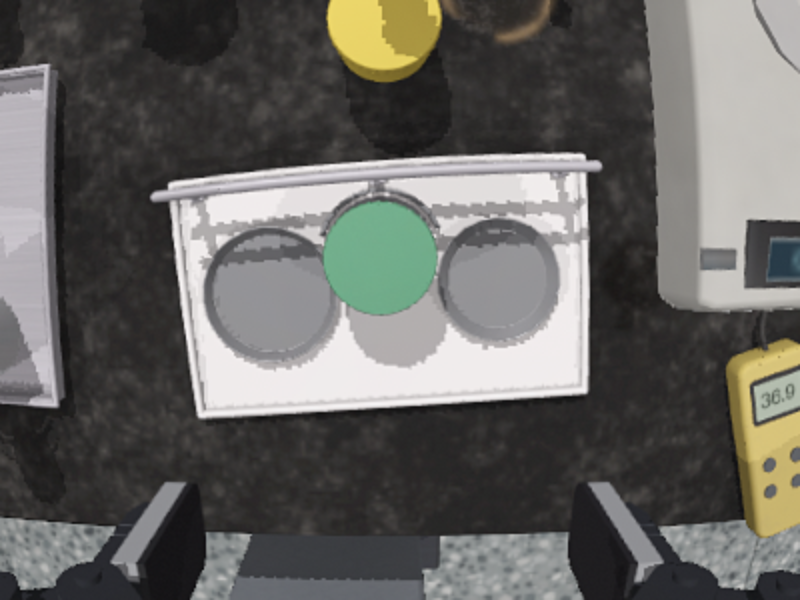

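Run:
```python
from h import *
for n,p,z in[('L',(216,167.5),.014),('S',(329.5,160),.014),('T',(270.2,148.7),.06)]: print(n,onz('wrist',p,z))
L=onz('wrist',(216,167.5),.014)[:2];S=onz('wrist',(329.5,160),.014)[:2]
d=L-S;print(np.hypot(*d));u=d/np.hypot(*d);x=np.array([u[1],-u[0]]);print('yaw',np.arctan2(x[1],x[0]),'seat',(L+S)/2+.022*x)
```

```text
L [ 0.5096 -0.0071  0.014 ]
S [ 0.5189 -0.1414  0.014 ]
T [ 0.5363 -0.0718  0.06  ]
0.1346216178776648
yaw 0.06913758197756513 seat [ 0.53619744 -0.07273018]
```

Request:
{"method": "arm_command", "body": {"targets": "1 0.037 -0.001 0.05 0 0 0;1 0.037 -0.001 0.10 0 0 0;1 0.037 -0.001 0.15 0 0 0;1 0.037 -0.001 0.18 0 0 0;1 0.037 -0.001 0.20 0 0 0;1 0.037 -0.001 0.215 0 0 0;1 0.037 -0.001 0.215 0 0 0;-1 0.037 -0.001 0.215 0 0 0;-1 0.037 -0.001 0.215 0 0 0;-1 0.037 -0.001 0.215 0 0 0;-1 0.037 -0.001 0.215 0 0 0;-1 0.037 -0.001 0.215 0 0 0;-1 0.037 -0.001 0.215 0 0 0", "squeeze": 30}}

```text
time: 15.82
position: [0.5375, -0.0739, 0.052]
ee_rot: [3.141, 0.001, 0.006]
wrist_force: [0.3, -0.1, 5.7]
width: 0.0576
grip_force: 32.6
```

Request:
{"method": "arm_command", "body": {"targets": "-1 0 0 -0.05 0 0 0;-1 0 0 -0.11 0 0 0;-1 0.03 -0.05 -0.11 0 0 0;-1 0.067 -0.10 -0.11 0 0 0;-1 0.067 -0.16 -0.11 0 0 0;-1 0.067 -0.22 -0.11 0 0 0;-1 0.067 -0.254 -0.11 0 0 0;-1 0.067 -0.254 -0.08 0 0 0;-1 0.067 -0.254 -0.04 0 0 0;-1 0.067 -0.254 -0.01 0 0 0;-1 0.067 -0.254 0.002 0 0 0;-1 0.067 -0.254 0.004 0 0 0;-1 0.067 -0.254 0.005 0 0 0;0.2 0.067 -0.254 0.005 0 0 0;1 0.067 -0.254 0.005 0 0 0;1 0.067 -0.254 0.005 0 0 0;1 0.067 -0.254 -0.05 0 0 0;1 0.067 -0.254 -0.10 0 0 0;1 0.067 -0.254 -0.10 0 0 0;1 0.067 -0.254 -0.10 0 0 0"}}

```text
time: 18.32
position: [0.6024, 0.1804, 0.1499]
ee_rot: [3.142, 0.001, -0.001]
wrist_force: [-0.5, 0.5, -1.2]
width: 0.0851
grip_force: 0.0
```

Run:
```python
from h import *
a=m.grab_frame('scene');b=m.grab_frame('side')
save(np.hstack([a[190:330,60:340],b[190:330,160:440]]),'x.png')
im=cv2.imread('pics/x.png');cv2.imwrite('pics/chk.png',cv2.resize(im,(800,200)))
im=cv2.imread('pics/w2.png');h=cv2.cvtColor(im,cv2.COLOR_BGR2HSV)
print(m.state()['position'])
for c in('scene','side'):
  for n in('tub_small','tub_large'):
    for q in m.pinpoint(c,n)[:2]: print(c,n,round(q['score'],2),np.round(q['at']),onz(c,q['at'],.003))
save(m.grab_frame('wrist'),'w4.png')
for n in('tub_small','tub_large'):
    for q in m.pinpoint('wrist',n)[:2]: print('wrist',n,round(q['score'],2),np.round(q['at']),onz('wrist',q['at'],.003))
```

```text
[0.60128711 0.18025413 0.14806799]
scene tub_small 0.89 [150. 264.] [0.5919 0.3056 0.003 ]
scene tub_small 0.18 [288. 223.] [ 0.5307 -0.0749  0.003 ]
scene tub_large 0.86 [263. 203.] [ 0.6623 -0.0761  0.003 ]
scene tub_large 0.84 [195. 243.] [0.6016 0.1781 0.003 ]
side tub_small 0.95 [272. 296.] [0.5967 0.3128 0.003 ]
side tub_large 0.91 [249. 224.] [ 0.6662 -0.0516  0.003 ]
side tub_large 0.76 [271. 265.] [0.5974 0.1768 0.003 ]
wrist tub_small 0.79 [136. 194.] [0.6062 0.3045 0.003 ]
wrist tub_large 0.72 [273. 195.] [0.6052 0.1796 0.003 ]
wrist tub_large 0.72 [520. 141.] [ 0.6655 -0.075   0.003 ]
```

View pics/chk.png

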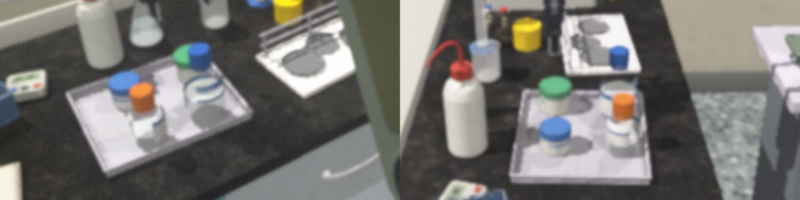

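View pics/w4.png

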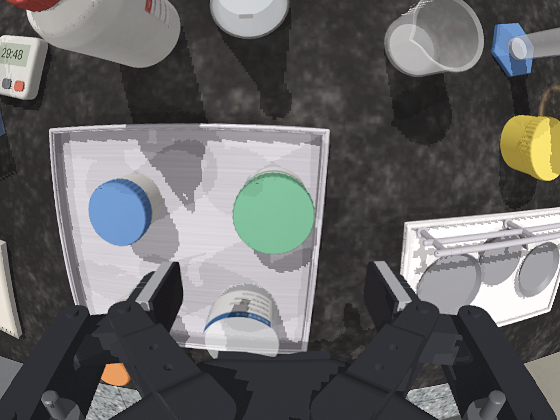

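The green tub, blue-lidded small tub and both bottles all stand upright on the tray. In the wrist view the small tub lid is at (120,212) and the green tub at (273,212).

Run:
```python
from h import *
print(m.state()['position'],m.state()['ee_rot'],onz('wrist',(120.5,212),.051),onz('wrist',(273.5,213),.055))
```

```text
[0.60252137 0.18044273 0.14964695] [ 3.14142558e+00  1.01322309e-03 -1.59669148e-03] [0.6044 0.2986 0.051 ] [0.6052 0.1791 0.055 ]
```

Request:
{"method": "arm_command", "body": {"targets": "1 0.001 -0.06 0 0 0 0;1 0.001 -0.119 0 0 0 0;1 0.001 -0.119 0.04 0 0 0;1 0.001 -0.119 0.08 0 0 0;1 0.001 -0.119 0.107 0 0 0;1 0.001 -0.119 0.107 0 0 0;1 0.001 -0.119 0.107 0 0 0;-1 0.001 -0.119 0.107 0 0 0;-1 0.001 -0.119 0.107 0 0 0;-1 0.001 -0.119 0.107 0 0 0;-1 0.001 -0.119 0.107 0 0 0;-1 0.001 -0.119 0.107 0 0 0;-1 0.001 -0.119 0.107 0 0 0"}}

```text
time: 20.4
position: [0.6051, 0.3001, 0.0456]
ee_rot: [-3.14, -0.001, -0.005]
wrist_force: [-0.7, 0.2, 5.4]
width: 0.0514
grip_force: 31.7
```

Request:
{"method": "arm_command", "body": {"targets": "-1 0 0 -0.05 0 0 0;-1 0 0 -0.10 0 0 0;-1 0 0.06 -0.11 0 0 0;-1 0 0.12 -0.11 0 0 0;-1 0 0.18 -0.11 0 0 0;-1 -0.02 0.24 -0.11 0 0 0;-1 -0.045 0.30 -0.11 0 0 0;-1 -0.068 0.35 -0.11 0 0 0;-1 -0.068 0.374 -0.11 0 0 0;-1 -0.068 0.374 -0.11 0 0 0;-1 -0.068 0.374 -0.07 0 0 0;-1 -0.068 0.374 -0.04 0 0 0;-1 -0.068 0.374 -0.02 0 0 0;-1 -0.068 0.374 -0.01 0 0 0;-1 -0.068 0.374 -0.006 0 0 0;-1 -0.068 0.374 -0.005 0 0 0;-1 -0.068 0.374 -0.005 0 0 0"}}

```text
time: 22.52
position: [0.5365, -0.0737, 0.0506]
ee_rot: [-3.141, -0.002, -0.001]
wrist_force: [-3.8, 1.7, 9.1]
width: 0.0515
grip_force: 32.9
```

Request:
{"method": "arm_command", "body": {"targets": "0.2 0 0 0 0 0 0;1 0 0 0 0 0 0;1 0 0 0 0 0 0;1 0 0 -0.05 0 0 0;1 0 0 -0.11 0 0 0;1 -0.018 0 -0.17 0 0 0;1 -0.037 0 -0.215 0 0 0;1 -0.037 0 -0.215 0 0 0;1 -0.037 0 -0.215 0 0 0;1 -0.037 0 -0.215 0 0 0"}}

```text
time: 23.78
position: [0.4981, -0.0742, 0.2612]
ee_rot: [-3.14, -0.001, 0.006]
wrist_force: [0.9, -0.1, 1.0]
width: 0.0851
grip_force: 0.0
```

```bash
python3 look.py w5.png saucer_large saucer_small tub_small station tub_seat; python3 -c "
from h import *
im=cv2.imread('pics/w5.png')[20:320,80:480]
cv2.imwrite('pics/w5c.png',cv2.resize(im,None,fx=2,fy=2))"
```

```text
23.77 [ 0.4981 -0.0742  0.2612] [-3.14033282e+00 -1.17145499e-03  5.78324406e-03] 0.08514152149509724
(array([ 0.57044732, -0.07523989,  0.38674791]), array([-0.29350039, -0.02075094, -0.95573371]))
saucer_large 0.92 [213. 164.] [ 0.5109 -0.0035  0.006 ]
saucer_small 0.88 [326. 155.] [ 0.5221 -0.1383  0.006 ]
tub_small 0.64 [271. 141.] [ 0.5381 -0.0724  0.003 ]
station 0.66 [272. 161.] [ 0.514  -0.0741  0.    ]
```

View pics/w5c.png

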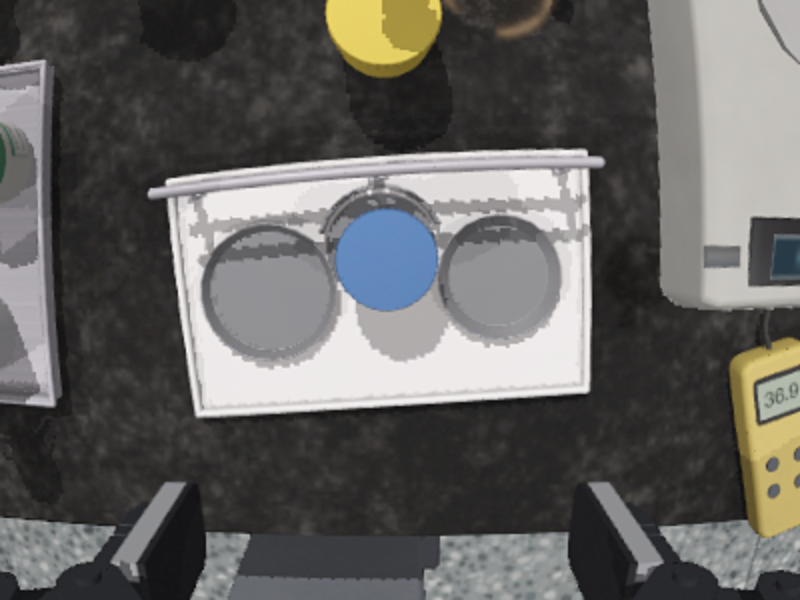

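Run:
```python
from h import *
for n,p,z in[('L',(214.7,167.5),.014),('S',(330.2,159.5),.014),('T',(273.5,150),.056),('lipL',(80+161.5,20+117),.016),('lipR',(300,20+116),.016),('liptop',(269,20+93),.016)]: print(n,onz('wrist',p,z))
L=onz('wrist',(214.7,167.5),.014)[:2];S=onz('wrist',(330.2,159.5),.014)[:2]
d=L-S;print(np.hypot(*d));u=d/np.hypot(*d);x=np.array([u[1],-u[0]]);print('yaw',np.arctan2(x[1],x[0]),'seat',(L+S)/2+.022*x)
```

```text
L [ 0.509  -0.0068  0.014 ]
S [ 0.5185 -0.1422  0.014 ]
T [ 0.5337 -0.0759  0.056 ]
lipL [ 0.5445 -0.0394  0.016 ]
lipR [ 0.5456 -0.1061  0.016 ]
liptop [ 0.5718 -0.0708  0.016 ]
0.1357328626383456
yaw 0.07004768906203558 seat [ 0.53569605 -0.07296021]
```

Request:
{"method": "arm_command", "body": {"targets": "1 -0.009 -0.06 0 0 0 0;1 -0.009 -0.12 0 0 0 0;1 -0.009 -0.18 0 0 0 0;1 -0.009 -0.24 0 0 0 0;1 -0.009 -0.273 0 0 0 0;1 -0.009 -0.273 0.04 0 0 0;1 -0.009 -0.273 0.08 0 0 0;1 -0.009 -0.273 0.11 0 0 0;1 -0.009 -0.273 0.126 0 0 0;1 -0.009 -0.273 0.126 0 0 0;1 -0.009 -0.273 0.126 0 0 0;-1 -0.009 -0.273 0.126 0 0 0;-1 -0.009 -0.273 0.126 0 0 0;-1 -0.009 -0.273 0.126 0 0 0;-1 -0.009 -0.273 0.126 0 0 0;-1 -0.009 -0.273 0.126 0 0 0;-1 -0.009 -0.273 0.126 0 0 0;-1 -0.009 -0.273 0.126 0 0 0", "squeeze": 50}}

```text
time: 26.32
position: [0.4905, 0.1989, 0.1381]
ee_rot: [-3.141, -0.001, -0.003]
wrist_force: [-0.8, 1.9, 5.3]
width: 0.0341
grip_force: 49.7
```

Request:
{"method": "arm_command", "body": {"targets": "-1 0 0 -0.05 0 0 0;-1 0 0 -0.09 0 0 0;-1 0.021 0.06 -0.09 0 0 0;-1 0.021 0.12 -0.09 0 0 0;-1 0.021 0.18 -0.09 0 0 0;-1 0.021 0.209 -0.09 0 0 0;-1 0.021 0.209 -0.09 0 0 0;-1 0.021 0.209 -0.06 0 0 0;-1 0.021 0.209 -0.035 0 0 0;-1 0.021 0.209 -0.02 0 0 0;-1 0.021 0.209 -0.013 0 0 0;-1 0.021 0.209 -0.009 0 0 0;-1 0.021 0.209 -0.006 0 0 0;-1 0.021 0.209 -0.005 0 0 0;-1 0.021 0.209 -0.005 0 0 0"}}

```text
time: 28.2
position: [0.5116, -0.0106, 0.1432]
ee_rot: [3.141, 0.001, 0.003]
wrist_force: [-0.1, 1.1, 1.6]
width: 0.0338
grip_force: 50.7
```

Request:
{"method": "arm_command", "body": {"targets": "0.2 0 0 0 0 0 0;1 0 0 0 0 0 0;1 0 0 0 0 0 0;1 0 0 -0.05 0 0 0;1 0 0 -0.10 0 0 0;1 -0.022 -0.06 -0.10 0 0 0;1 -0.022 -0.12 -0.10 0 0 0;1 -0.022 -0.18 -0.10 0 0 0;1 -0.022 -0.24 -0.10 0 0 0;1 -0.022 -0.30 -0.10 0 0 0;1 -0.022 -0.32 -0.10 0 0 0;1 -0.022 -0.32 -0.05 0 0 0;1 -0.022 -0.32 0 0 0 0;1 -0.022 -0.32 0.03 0 0 0;1 -0.022 -0.32 0.045 0 0 0;1 -0.022 -0.32 0.045 0 0 0;1 -0.022 -0.32 0.045 0 0 0"}}

```text
time: 30.32
position: [0.4902, 0.3097, 0.0991]
ee_rot: [-3.14, -0.0, -0.005]
wrist_force: [1.5, 0.2, 1.8]
width: 0.0851
grip_force: 0.0
```

Request:
{"method": "arm_command", "body": {"targets": "-1 0 0 0 0 0 0;-1 0 0 0 0 0 0;-1 0 0 0 0 0 0;-1 0 0 0 0 0 0;-1 0 0 0 0 0 0;-1 0 0 0 0 0 0;-1 0 0 0 0 0 0"}}

```text
time: 31.2
position: [0.4893, 0.3098, 0.0982]
ee_rot: [-3.141, -0.001, -0.002]
wrist_force: [-0.5, 0.2, 5.5]
width: 0.0336
grip_force: 50.4
```

Request:
{"method": "arm_command", "body": {"targets": "-1 0 0 -0.06 0 0 0;-1 0 0 -0.12 0 0 0;-1 0 0 -0.18 0 0 0;-1 0.031 0.06 -0.18 0 0 0;-1 0.031 0.12 -0.18 0 0 0;-1 0.031 0.18 -0.18 0 0 0;-1 0.031 0.24 -0.18 0 0 0;-1 0.031 0.30 -0.18 0 0 0;-1 0.031 0.36 -0.18 0 0 0;-1 0.031 0.42 -0.18 0 0 0;-1 0.031 0.452 -0.18 0 0 0;-1 0.031 0.452 -0.18 0 0 0;-1 0.031 0.452 -0.12 0 0 0;-1 0.031 0.452 -0.07 0 0 0;-1 0.031 0.452 -0.035 0 0 0;-1 0.031 0.452 -0.018 0 0 0;-1 0.031 0.452 -0.01 0 0 0;-1 0.031 0.452 -0.006 0 0 0;-1 0.031 0.452 -0.005 0 0 0;-1 0.031 0.452 -0.005 0 0 0"}}

```text
time: 33.7
position: [0.5208, -0.1429, 0.1033]
ee_rot: [3.141, 0.001, 0.003]
wrist_force: [-0.3, 1.0, -2.2]
width: 0.0338
grip_force: 50.6
```

Request:
{"method": "arm_command", "body": {"targets": "0.2 0 0 0 0 0 0;1 0 0 0 0 0 0;1 0 0 0 0 0 0;1 0 0 -0.05 0 0 0;1 0 0 -0.10 0 0 0;1 -0.02 -0.06 -0.16 0 0 0;1 -0.02 -0.068 -0.21 0 0 0;1 -0.02 -0.068 -0.21 0 0 0;1 -0.02 -0.068 -0.21 0 0 0;1 -0.02 -0.068 -0.21 0 0 0"}}

```text
time: 34.95
position: [0.499, -0.0747, 0.3101]
ee_rot: [-3.141, -0.0, 0.006]
wrist_force: [-0.0, -0.7, 0.6]
width: 0.0855
grip_force: 0.0
```

```bash
python3 look.py w6.png bottle_large bottle_small saucer_large saucer_small tub_small; python3 -c "
from h import *
im=cv2.imread('pics/w6.png')[20:320,80:480]
cv2.imwrite('pics/w6c.png',cv2.resize(im,None,fx=2,fy=2))"
```

```text
34.95 [ 0.499  -0.0747  0.3101] [-3.14050569e+00 -1.55475607e-04  5.94256382e-03] 0.085528393324175
(array([ 0.57129221, -0.07581738,  0.43541884]), array([-0.29398043, -0.02051603, -0.95559123]))
bottle_large 0.94 [217. 160.] [ 0.5095 -0.0008  0.008 ]
bottle_small 0.67 [218. 158.] [ 0.5121 -0.0021  0.008 ]
bottle_small 0.65 [326. 152.] [ 0.5202 -0.1458  0.008 ]
tub_small 0.69 [274. 139.] [ 0.5375 -0.077   0.003 ]
tub_small 0.66 [271. 154.] [ 0.5171 -0.0726  0.003 ]
```

View pics/w6c.png

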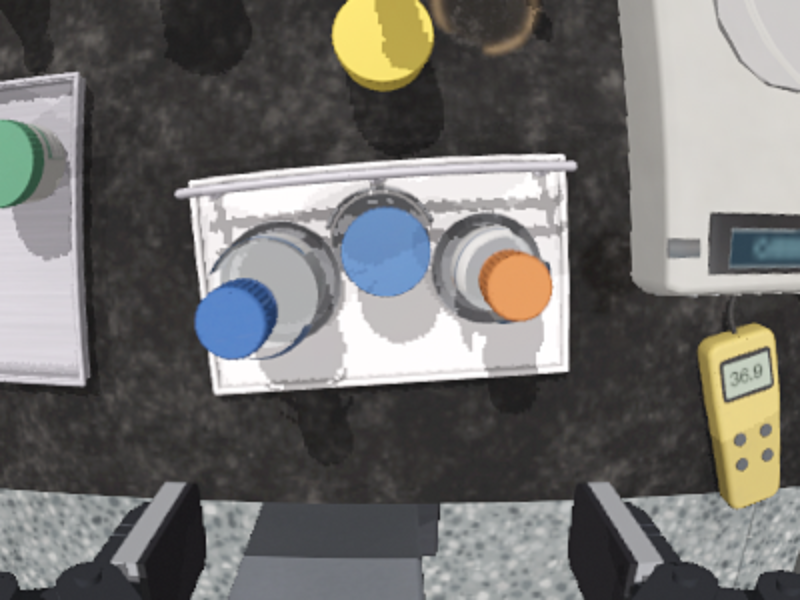

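Run:
```python
from h import *
for p,z in[((198,179.5),.148),((338,163),.113),((273,146),.056)]: print(onz('wrist',p,z))
a=m.grab_frame('side');save(cv2.resize(a[140:290,200:360],None,fx=4,fy=4,interpolation=cv2.INTER_CUBIC),'s7.png')
```

```text
[ 0.5129 -0.0065  0.148 ]
[ 0.5228 -0.1418  0.113 ]
[ 0.5337 -0.0756  0.056 ]
```

View pics/s7.png

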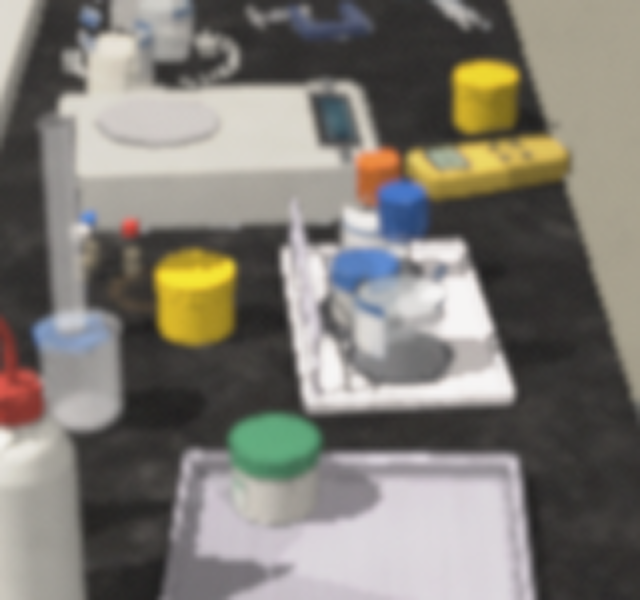

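Both bottles stand upright in their saucers: the cap separation (-10, 135 mm) matches the saucer separation. The small tub is in the seat and the green tub is on the tray. I'm handing the job in.

```bash
python3 -c "
from h import *
print(m.close_job())"
```

```text
the job is handed in; nothing more can be done
None
```

I handed the job in after about 35 s of robot time; no verdict came back. In the last pictures the small tub stood in the seat about 4 mm off centre, both bottles were upright in their own saucers, and the larger green tub was on the tray.

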